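Blank off a paint line coupling with its bayonet plug

TASK

This paint line coupling is to be pressure tested: hold the scraper block and sweep every loose flake of dried filler off its flat round face, then put the block back down on the bench. Fit the winged bayonet plug, lugs into the two slots: push it in against the spring, twist it clockwise about a quarter turn until it stops, and finish still gripping it there, pushed in and turned, so that it cannot back off while the pressure comes up. Leave the bottles, the jar and the cup where they stand.

Things in the scene. Friction and masses are not known exactly. Their poses are not given: they have to be found in the camera images.
- coupling: fixed upright aluminium coupling; origin on the bench under its centre, z up. Its flat round face is 96 mm across and 55 mm above the bench; foot 108 mm across. In the middle a 38 mm bore, closed (0.5 mm below the face) by a sprung steel disc. A supply pipe leaves on its +x side, no higher than 41 mm, and reaches 102 mm from the axis.
- slot (a point): on the coupling, at face height (55 mm), 23 mm from its axis: the middle of the lug slot on the coupling's +x side; the other slot lies opposite. Both are cut through the 7 mm thick steel ledge round the bore, 27 mm out from the axis and at least 17 mm wide. Under the ledge lugs turn clockwise seen from above, about 1.4 rad from the slots to solid stops; the other way is blocked.
- valve_disc (a joint): travel in m of the sprung disc in the bore: 0 at rest, grows as it is pushed down; about 5 N at the start, 12.5 N at 0.0175 (plug fully home)
- plug: loose steel bayonet plug, 57 mm high, 0.26 kg, standing on the bench on its spigot; origin at the centre of the spigot's underside, z up. Spigot 34 mm across, 18 mm long; two lugs on it at +x and -x, 11 mm wide, out to 24 mm from the axis, 2 to 8 mm above the origin. Above it a flange 60 mm across, 18 to 26 mm high. With the flange on the face the lugs are 3 mm clear under the ledge.
- wing (a point): on the plug, 44 mm above its origin: the middle of its upright wing grip, 14 mm thick along the plug's y, 53 mm long along its x (in line with the lugs), 26 to 57 mm above the origin. With the plug fully home the plug's origin is 37 mm above the coupling's; once turned it can rise 3 mm. The plug is the same after half a turn.
- block: scraper block standing on the bench: white foot 76 mm long (x) by 26 mm (y) by 12 mm high, above it a grey grip 22 mm thick (y), 74 mm long (x), up to 46 mm high; 0.14 kg; origin at the centre of the foot's underside, z up
- flake_0: loose white flake of dried filler, about 25 by 21 mm and 5 mm thick, lying on the coupling's face; origin at the centre of its underside
- flake_1: loose white flake of dried filler, about 25 by 21 mm and 5 mm thick, lying on the coupling's face; origin at the centre of its underside
- flake_2: loose white flake of dried filler, about 25 by 21 mm and 5 mm thick, lying on the coupling's face; origin at the centre of its underside
- flake_3: loose white flake of dried filler, about 25 by 21 mm and 5 mm thick, lying on the coupling's face; origin at the centre of its underside
- monitor: fixed screen on bent legs, hanging over the bench right of the work; an obstacle for the arm. Its left edge slopes from about x 0.26, y 0.13, 0.36 m up (lower corner, nearest the robot) to x 0.39, y 0.09, 0.72 m up. Origin on the bench.
- mixing_scale: fixed scale left of the work, origin on the bench: round pan 176 mm across, 42 mm high, carrying a cup up to 160 mm high; its display stands on a post behind, from about x 0.58, y 0.31 to x 0.62, y 0.44, 0.32 to 0.42 m up: an obstacle for the wrist.
- bottle_grey: grey dosing bottle, 73 mm wide and 118 mm high, with a black push-knob lid; origin under its foot; to be left alone
- bottle_dark: dark blue dosing bottle, 73 mm wide and 118 mm high, with a push-knob lid; origin under its foot; to be left alone
- viscosity_cup: plain grey bell-shaped cup standing on its rim, 55 mm wide and 63 mm high; origin under its foot; to be left alone
- thinner_jar: jar with a yellow lid, 62 mm wide and 78 mm high; origin under its foot; to be left alone
There are look-alikes about, which are no part of the job. Leave any black or orange look-alike of the plug alone.

How it is judged:
On the way, in this order (a step that is already met when the one before it is completed fails the run):
1. the gripped scraper block is brought down on the face while flakes still lie there (contact force between the fingers and block above 1 N and z of block in the frame of coupling between 0.05 and 0.06 m and horizontal distance between block and coupling below 0.075 m and (not (z of flake_0 in the frame of coupling below 0.047 m) or not (z of flake_1 in the frame of coupling below 0.047 m) or not (z of flake_2 in the frame of coupling below 0.047 m) or not (z of flake_3 in the frame of coupling below 0.047 m))), for 0.05 s.
2. every flake is off the face, the block still in the gripper (z of each of flake_0, flake_1, flake_2, flake_3 in the frame of coupling below 0.047 m and contact force between the fingers and block above 1 N), for 0.1 s.
3. the plug's lugs have gone down through the slots, past the ledge, with a clean face (z of plug in the frame of coupling between 0.03 and 0.0408 m and horizontal distance between plug and coupling below 0.004 m and angle between the z axis of plug and the z axis of coupling, either way round below 0.08 rad and z of each of flake_0, flake_1, flake_2, flake_3 in the frame of coupling below 0.047 m and angle between the x axis of plug and the x axis of coupling, either way round below 0.4 rad), for 0.05 s.
At the end, for the whole second after the job is handed in: The plug sits in the bore (within 4 mm of centre, upright, lugs under the ledges, spring disc pushed in), turned more than 1.15 rad clockwise from the slots and still gripped by the fingers; no flake is on the face; the scraper block rests on the bench (z of plug in the frame of coupling between 0.03 and 0.042 m and horizontal distance between plug and coupling below 0.004 m and angle between the z axis of plug and the z axis of coupling, either way round below 0.08 rad and z of each of flake_0, flake_1, flake_2, flake_3 in the frame of coupling below 0.047 m and angle between the x axis of plug and the x axis of coupling, either way round above 1.15 rad and contact force between the fingers and plug above 1 N and value of joint valve_disc above 0.011 m and height (world z) of block below 0.03 m and linear speed of block below 0.02 m/s); the arm keeps its last pose, push and grip.
It fails at once if a bystander is shifted by more than 40 mm (distance of any of bottle_grey, bottle_dark, viscosity_cup, thinner_jar from where it was at the start of the episode above 0.04 m).
It also fails if it takes over 69 s, if anything falls off the work surface, if the arm or the gripper's body presses on something with over 40 N, if the wrist force passes 120 N, or if a joint passes its speed limit or range.

ROBOT

A 6-joint arm with a two-finger parallel gripper is mounted at the origin on the work surface; the furniture and walls round the work are solid. World frame = base frame: x ahead of the robot, y to its left, z up, the work surface at z = 0. Lengths are in m, angles in rad, forces in N, time in s.
With the tool pointing down it reaches from about 0.3 to 0.875 m from the base axis. Payload 6.4 kg.
Tool frame: the origin (TCP) lies midway between the tips of the shut fingers; the grasp point (between the pads) lies 19 mm behind it; z points along the fingers, y is the line along which they close (so a half turn about z gives the same grasp; the last joint's range is limited). The gripper opens to 85 mm and grips with 20 to 120 N. Pads are 22 mm wide; open, the fingers measure 114 mm over their backs; the gripper's body (76 mm by 85 mm) begins 54 mm behind the grasp point. The pads swing forward as they close: fully open they stand 13 mm farther back than shut.
Start: joints at [1.04, 0.181, 1.607, -0, 1.354, -0.206], TCP at [0.183, 0.545, 0.231] pointing down, gripper open.
Joint ranges: [-2.99, 2.99], [-0.89, 2.07], [0.3, 2.58], [-1.14, 4.28], [0, 2.63], [-3.12, 3.12]. Speed limits (rad/s): [2.57, 2.57, 3.01, 3.14, 3.14, 3.14].

INTERFACE

Orientations are given as a unit quaternion [w, x, y, z].
In Python, from bench import sensors, vision, ctrl gives the robot as it stands.
- The arm moves only by the tool carry_out, never from a script. Its argument "deltas" is text: rows parted by semicolons, each of 7 numbers parted by spaces: the shift along the tool's x, y, z in mm, then the turn, a rotation vector about the tool's x, y, z in rad, then the closure, from 0 (fully open) to 1 (shut). In form: tx ty tz ax ay az claw; .... A call has 1 to 12 rows; each row is the pose to reach, as a shift and turn from the pose commanded when the call began, along the tool's axes at that moment; what a row does not reach only later rows make up. A row lasts 1/8 s, in which the tool goes at most 62.5 mm and 10.7 degrees, less where a joint would pass 70% of its speed; a pose out of reach is approached as far as the arm can. A call with a gripper value outside its range is refused whole. The fingers move at their own pace and stop on an object; the grip force is fixed at half the most. Time passes only in rows, so rows that repeat a pose let the fingers close. It gives the time, the measured TCP pose, the force, the opening and the grip force at its end, in the units of the state.
- sensors.get_obs(): the state, without advancing time (a new reading comes with each control period).
- vision.camera(name): name is "side" or "top" or "wrist"; returns the picture (400x640x3 uint8, blue, green, red); there is no depth.
- vision.camera_model(name): a dict with "K" (3x3 intrinsics, pixels), "extrinsics" (4x4, takes a point from world to camera coordinates); the wrist camera has in their place "hand_eye" (4x4, takes a point from camera to tool coordinates, whose origin is the TCP and whose axes are the flange's). Camera axes: x right, y down, z forward; pixel columns grow to the right and rows downward; lengths in m; the calibration is good to about 2 mm. A picture is of the moment at which its call begins: read the wrist's pose just before it. camera_model takes no time and is no camera call.
- ctrl.hand_in(): hands the job in; it is judged then, once.
The state is a dict: "time_s": time; "q": joint angles; "dq": joint speeds; "joint_efforts": joint torques, N m; "eef_pos": TCP position; "eef_rot": TCP orientation; "wrist_force": force on the tool from outside, world axes, zero at the start; "torque": the same for the moment, N m; "opening": opening from 0.0 (shut) to 1.0 (fully open); "grasp_force": force on a finger pad.
Only numpy, scipy, OpenCV 4.12 (cv2) and the standard library are available. Lean on these libraries where they do the work, as an engineer would, in place of code of your own. Each camera call takes 0.05 s, during which the arm holds its last target. There are 200 camera calls.

## Working session

There is one attempt and no reset: what is moved stays moved. The work goes in short steps, Python scripts to look and compute and a tool call to move; the robot and the scene stay as the last step left them, time stands still between calls to the robot, and variables do not carry over. Pictures are saved under pics/ and viewed, at most 13 in all, crops included, and the job is handed in when it is done.

Besides the shell and the picture viewer there is one more tool, called after "Call:" by a JSON object that holds its "op" and its "data", one argument or row to a line. carry_out: Moves the arm, as the interface text tells. Its arguments: {"type":"object","properties":{"deltas":{"type":"string"}},"required":["deltas"]}

```bash
mkdir -p pics; ls; cat > h.py <<'E'
import numpy as np, cv2
from scipy.spatial.transform import Rotation as R
from bench import sensors, vision, ctrl
def snap(n,f=None):
    o=sensors.get_obs(); im=vision.camera(n)
    if f: cv2.imwrite(f'pics/{f}.png',im)
    m=vision.camera_model(n); K=np.array(m['K'])
    if n=='wrist':
        w,x,y,z=o['eef_rot']; T=np.eye(4); T[:3,:3]=R.from_quat([x,y,z,w]).as_matrix(); T[:3,3]=o['eef_pos']
        E=np.linalg.inv(T@np.array(m['hand_eye']))
    else: E=np.array(m['extrinsics'])
    return im,K,E
def ray(K,E,uv,h):
    """world points on plane z=h"""
    uv=np.atleast_2d(np.asarray(uv,float)); d=(np.linalg.inv(K)@np.c_[uv,np.ones(len(uv))].T).T
    d=d@E[:3,:3]; c=-E[:3,:3].T@E[:3,3]
    return c+d*((h-c[2])/d[:,2])[:,None]
def proj(K,E,p):
    p=np.atleast_2d(p)@E[:3,:3].T+E[:3,3]; p=p@K.T; return p[:,:2]/p[:,2:]
E
python3 - <<'E'
from h import *
for n in ('top','side'):
    im,K,E=snap(n,n+'0'); print(n,K.tolist(),np.round(E,4).tolist())
o=sensors.get_obs();print(o)
E
```

```text
pics
top [[390.7167399691278, 0.0, 322.7538647437394], [0.0, 390.7167399691278, 197.72123406837812], [0.0, 0.0, 1.0]] [[0.0052, -1.0, -0.0059, 0.2626], [-0.9763, -0.0038, -0.2164, 0.4832], [0.2164, 0.0069, -0.9763, 1.0658], [0.0, 0.0, 0.0, 1.0]]
side [[510.0872202715253, 0.0, 319.55081797299795], [0.0, 510.0872202715253, 199.94211149144883], [0.0, 0.0, 1.0]] [[-0.9506, -0.3103, -0.0097, 0.5019], [-0.2561, 0.8013, -0.5407, -0.0516], [0.1756, -0.5115, -0.8411, 1.9042], [0.0, 0.0, 0.0, 1.0]]
{'time_s': 0.1, 'q': array([ 1.03970799e+00,  1.81466601e-01,  1.60786330e+00,  1.75465745e-07,
        1.35381944e+00, -2.06336028e-01]), 'dq': array([-0.00130365, -0.00153736, -0.00266288,  0.00055927,  0.00071052,
       -0.00026086]), 'joint_efforts': array([ 1.10320874e-03, -4.45875442e+01, -3.52242529e+01, -9.53706763e-05,
        4.19949240e-03, -5.21151787e-05]), 'eef_pos': array([0.18322229, 0.54452094, 0.23049594]), 'eef_rot': array([-2.80606166e-04,  1.61663529e-01,  9.86845630e-01, -7.26001939e-04]), 'wrist_force': array([ 0.13092033, -0.0394276 ,  0.46627388]), 'torque': array([-0.0065576 ,  0.00833166, -0.03217017]), 'grasp_force': 0.0, 'opening': 1.0003959137742156}
```

View pics/top0.png

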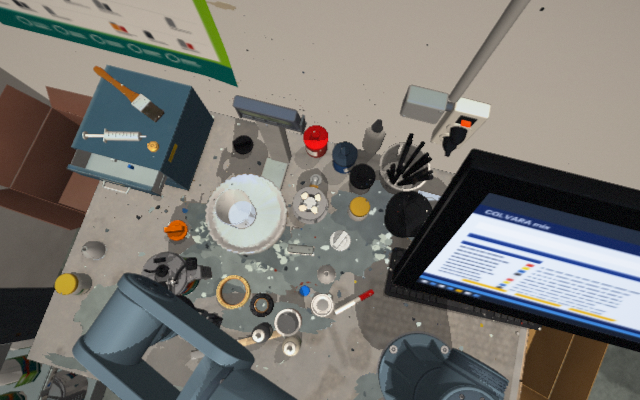

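View pics/side0.png

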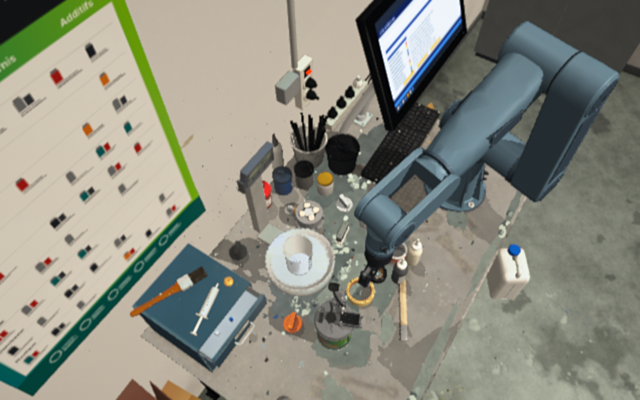

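The coupling with four flakes is at about (310,204) in top and (309,214) in side. Plug candidates in top: the orange one (175,230) and the round pale one with a bar (340,240), which fits steel. The thing at (300,249) looks like the block. I'll confirm with an enlarged crop.

```bash
python3 - <<'E'
from h import *
a=cv2.imread('pics/top0.png')[165:275,270:400]; b=cv2.imread('pics/side0.png')[160:260,280:390]
a=cv2.resize(a,(400,338),interpolation=cv2.INTER_CUBIC);b=cv2.resize(b,(372,338),interpolation=cv2.INTER_CUBIC)
cv2.imwrite('pics/c1.png',np.hstack([a,b]))
m=vision.camera_model('top');K=np.array(m['K']);E=np.array(m['extrinsics'])
for n,uv,h in [('coup',(310,204),.055),('plug',(340,240),.04),('block',(301,249),.04),('oran',(175,230),.04)]: print(n,ray(K,E,uv,h).round(3))
m=vision.camera_model('side');K=np.array(m['K']);E=np.array(m['extrinsics'])
for n,uv,h in [('coup',(309,214),.055),('plug',(345,202),.04),('block',(343,234),.04)]: print(n,ray(K,E,uv,h).round(3))
print(vision.camera_model('wrist'))
E
```

```text
coup [[0.463 0.301 0.055]]
plug [[0.363 0.215 0.04 ]]
block [[0.337 0.326 0.04 ]]
oran [[0.389 0.686 0.04 ]]
coup [[0.465 0.311 0.055]]
plug [[0.361 0.216 0.04 ]]
block [[0.331 0.343 0.04 ]]
{'K': array([[296.01610324,   0.        , 315.51362557],
       [  0.        , 296.01610324, 196.84056154],
       [  0.        ,   0.        ,   1.        ]]), 'hand_eye': array([[-2.44157742e-04, -9.64230163e-01, -2.65066281e-01,
         6.74518380e-02],
       [ 9.99999904e-01, -1.39110721e-04, -4.15077186e-04,
         5.49808042e-04],
       [ 3.63356381e-04, -2.65066357e-01,  9.64230104e-01,
        -1.42930914e-01],
       [ 0.00000000e+00,  0.00000000e+00,  0.00000000e+00,
         1.00000000e+00]])}
```

View pics/c1.png

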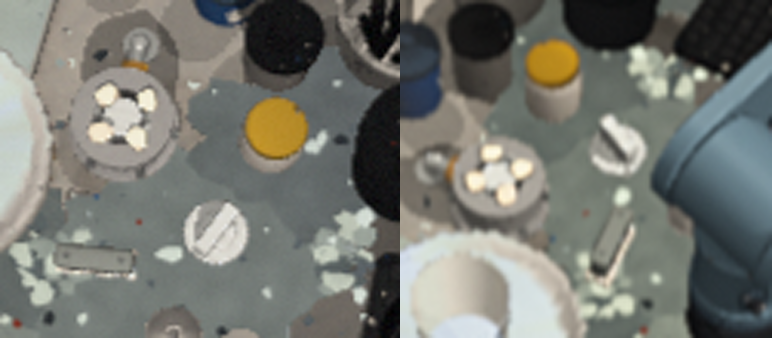

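The crop shows the steel plug at top (340,241), with its grey wing running diagonally. Its only look-alike is the orange one at (175,230). The block is at (301,250), long axis roughly along y, and the coupling's pipe points up in the image (+x). First I'll move above the block.

Call:
{"op": "carry_out", "data": {
  "deltas": "-50 -35 5 0 0 0.18 0; -100 -70 10 0 0 0.36 0; -150 -110 20 0 0 0.54 0; -190 -135 30 0 0 0.72 0; -210 -151 30 0 0 0.9 0; -210 -151 30 0 0 1.08 0; -210 -151 30 0 0 1.26 0; -210 -151 30 0 0 1.35 0; -210 -151 30 0 0 1.35 0"
}}

```text
time_s: 1.23
eef_pos: [0.3341, 0.3347, 0.2009]
eef_rot: [-0.0, 0.743, 0.67, -0.0]
wrist_force: [0.2, -0.3, -0.2]
opening: 1.004
grasp_force: 0.0
```

```bash
python3 - <<'E'
from h import *
im,K,E=snap('wrist','w1'); o=sensors.get_obs(); print(o['eef_pos'],o['eef_rot'],o['wrist_force'],o['q'])
E
```

```text
[0.33412414 0.33468419 0.20101634] [-5.39757917e-05  7.42282505e-01  6.70087002e-01 -2.98964982e-04] [-1.66435614 -0.064441    0.29854764] [ 5.34502708e-01 -2.07946188e-02  1.88701192e+00 -1.34641771e-05
  1.27598282e+00  6.36650886e-01]
```

View pics/w1.png

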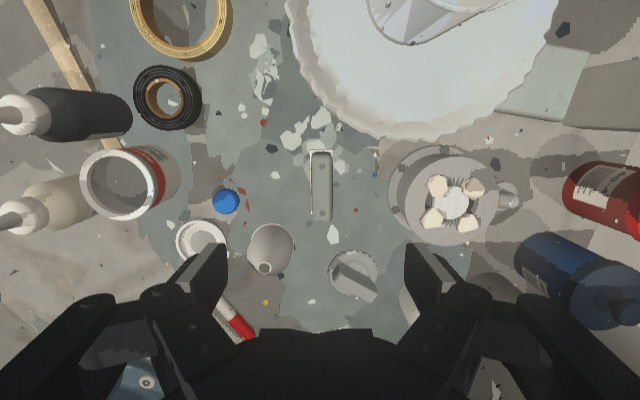

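The wrist view shows the block at (321,187), the coupling at about (452,203) with its pipe to the right, and the plug at (353,277). I'll enlarge to read edges.

```bash
python3 - <<'E'
from h import *
a=cv2.imread('pics/w1.png')[140:310,300:520]; cv2.imwrite('pics/c2.png',cv2.resize(a,None,fx=3.5,fy=3.5,interpolation=cv2.INTER_CUBIC))
E
```

```text
(no output)
```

View pics/c2.png

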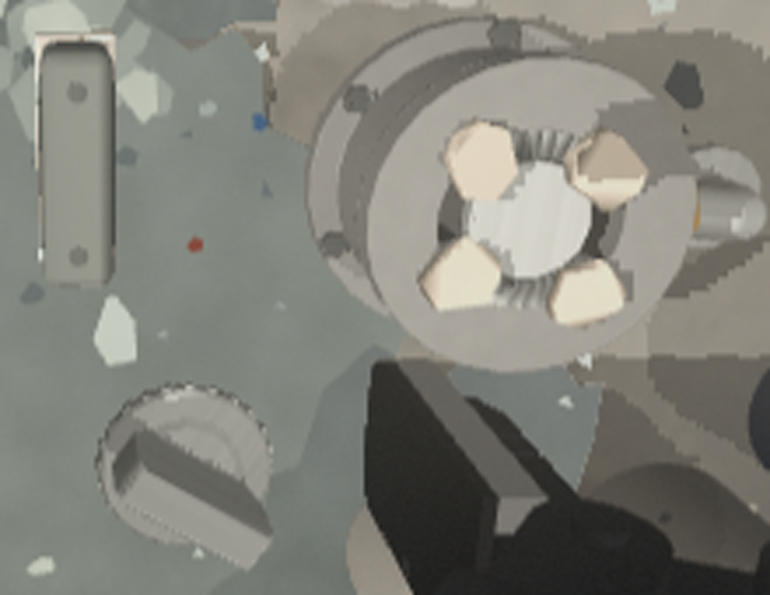

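The crop gives these positions in crop pixels:
- **Block:** screws at (78,92) and (78,256).
- **Plug wing:** top corners at about (143,470), (270,532), (246,570) and (114,487).
- **Coupling face:** spans x 367–697 and y 55–371, with slots at (452,218) and (602,230).
- **Flakes:** four, between the slots.

```bash
python3 - <<'E'
from h import *
o=sensors.get_obs(); m=vision.camera_model('wrist');K=m['K']
T=np.eye(4);q=o['eef_rot'];T[:3,:3]=R.from_quat(np.r_[q[1:],q[0]]).as_matrix();T[:3,3]=o['eef_pos'];E=np.linalg.inv(T@m['hand_eye'])
f=lambda p,h: ray(K,E,np.array(p)/3.5+[300,140],h)
def ang(a,b): d=b-a; return np.degrees(np.arctan2(d[1],d[0]))
b=f([(78,92),(78,256)],.046); print('block',b.mean(0),ang(*b),np.linalg.norm(b[1]-b[0]))
w=f([(143,470),(270,532),(246,570),(114,487)],.057); print('wing',w.round(4).tolist(),w.mean(0),ang(w[0],w[1]),ang(w[3],w[2]))
fl=f([(185,385),(97,460),(272,460),(185,545)],.026);print('flange',fl.round(4).tolist())
c=f([(367,215),(697,215),(532,55),(532,371)],.055);print('coup',c.round(4).tolist(),c.mean(0))
s=f([(452,218),(602,230)],.05);print('slot',s.mean(0),ang(*s),np.linalg.norm(s[1]-s[0]))
k=f([(482,160),(608,168),(462,275),(588,292)],.06);print('flakes',(k).round(4).tolist())
print('pipe',f([(700,205),(745,212)],.03), 'dir', T[:3,:3])
E
```

```text
block [0.3399594  0.32673796 0.046     ] -95.51749526073455 0.0501120177145571
wing [[0.351, 0.234, 0.057], [0.3891, 0.2081, 0.057], [0.3808, 0.1951, 0.057], [0.3415, 0.229, 0.057]] [0.3656033  0.21654026 0.057     ] -34.172389661384294 -40.79526629853976
flange [[0.3686, 0.2461, 0.026], [0.3367, 0.2212, 0.026], [0.3963, 0.2151, 0.026], [0.3644, 0.185, 0.026]]
coup [[0.4224, 0.3088, 0.055], [0.5176, 0.299, 0.055], [0.4691, 0.3507, 0.055], [0.471, 0.2543, 0.055]] [0.4700167  0.30318137 0.055     ]
slot [0.47085641 0.29954072 0.05      ] -10.576816032345855 0.044996085379809744
flakes [[0.4535, 0.3233, 0.06], [0.4888, 0.3173, 0.06], [0.4479, 0.2894, 0.06], [0.4845, 0.2804, 0.06]]
pipe [[0.53365272 0.29330974 0.03      ]
 [0.54789475 0.28954674 0.03      ]] dir [[ 1.01966640e-01  9.94787685e-01 -5.16169904e-04]
 [ 9.94787749e-01 -1.01966812e-01 -3.20534525e-04]
 [-3.71495998e-04 -4.80795669e-04 -9.99999815e-01]]
```

Call:
{"op": "carry_out", "data": {
  "deltas": "-7 7 60 0 0 0 0; -7 7 110 0 0 0 0; -7 7 150 0 0 0 0; -7 7 175 0 0 0 0; -7 7 185 0 0 0 0; -7 7 185 0 0 0 1; -7 7 185 0 0 0 1; -7 7 185 0 0 0 1; -7 7 185 0 0 0 1; -7 7 185 0 0 0 1; -7 7 185 0 0 0 1"
}}

```text
time_s: 2.65
eef_pos: [0.3414, 0.3277, 0.0174]
eef_rot: [0.0, 0.743, 0.669, 0.001]
wrist_force: [-1.2, -0.2, 6.2]
opening: 0.249
grasp_force: 60.2
```

Call:
{"op": "carry_out", "data": {
  "deltas": "0 0 -40 0 0 0 1; 0 0 -85 0 0 0 1; 6 30 -85 0 0 0.17 1; 13 55 -85 0 0 0.335 1; 13 55 -85 0 0 0.335 1; 13 55 -85 0 0 0.335 1"
}}

```text
time_s: 3.4
eef_pos: [0.3954, 0.3339, 0.1007]
eef_rot: [-0.0, 0.844, 0.537, -0.001]
wrist_force: [0.2, -0.5, -1.9]
opening: 0.246
grasp_force: 59.1
```

```bash
python3 - <<'E'
from h import *
im,K,E=snap('wrist','w2'); o=sensors.get_obs(); print(o['eef_pos'],o['eef_rot'],o['wrist_force'],o['opening'])
E
```

```text
[0.3952675  0.33399152 0.1007002 ] [-1.45168879e-04  8.43544322e-01  5.37058713e-01 -9.46064903e-04] [-0.34001165  1.21536346 -1.67761292] 0.24791941787064664
```

View pics/w2.png

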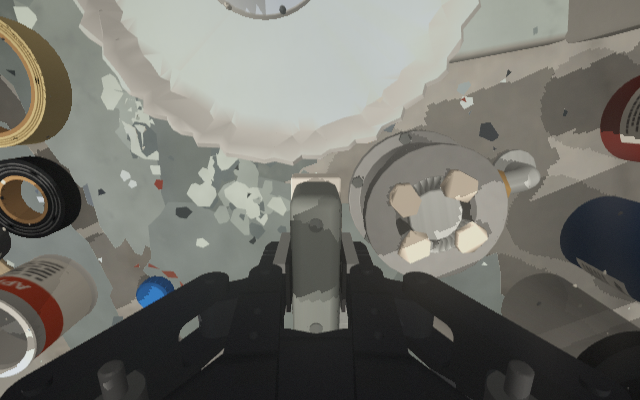

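Call:
{"op": "carry_out", "data": {
  "deltas": "3 0 20 0 0 0 1; 3 0 27 0 0 0 1; 3 4 27 0 0 0 1; 3 12 27 0 0 0 1; 3 22 27 0 0 0 1; 3 32 27 0 0 0 1; 3 40 27 0 0 0 1"
}}

```text
time_s: 4.32
eef_pos: [0.4351, 0.3197, 0.0745]
eef_rot: [0.0, 0.844, 0.536, 0.0]
wrist_force: [-0.2, 0.2, -0.4]
opening: 0.245
grasp_force: 59.1
```

Call:
{"op": "carry_out", "data": {
  "deltas": "0 10 1 0 0 0 1; 0 20 1 0 0 0 1; 0 30 1 0 0 0 1; 0 40 1 0 0 0 1; 0 50 1 0 0 0 1; 0 60 1 0 0 0 1; 0 70 1 0 0 0 1; 0 78 1 0 0 0 1; 0 84 1 0 0 0 1; 0 84 1 0 0 0 1"
}}

```text
time_s: 5.58
eef_pos: [0.5105, 0.2842, 0.0733]
eef_rot: [0.0, 0.844, 0.536, 0.0]
wrist_force: [-0.5, 0.7, -0.8]
opening: 0.248
grasp_force: 59.1
```

```bash
python3 - <<'E'
from h import *
a,_,_=snap('wrist'); b,_,_=snap('top'); o=sensors.get_obs(); print(o['eef_pos'],o['wrist_force'])
b=cv2.resize(b[130:290,250:430],None,fx=2.5,fy=2.5,interpolation=cv2.INTER_CUBIC); a=cv2.resize(a,(0,0),fx=.55,fy=.55)
c=np.zeros((400,450+352,3),np.uint8);c[:,:450]=b;c[:220,450:]=a;cv2.imwrite('pics/c3.png',c[:,:800])
E
```

```text
[0.50990086 0.28440975 0.07321418] [-0.06555069  0.66990137 -0.9486922 ]
```

View pics/c3.png

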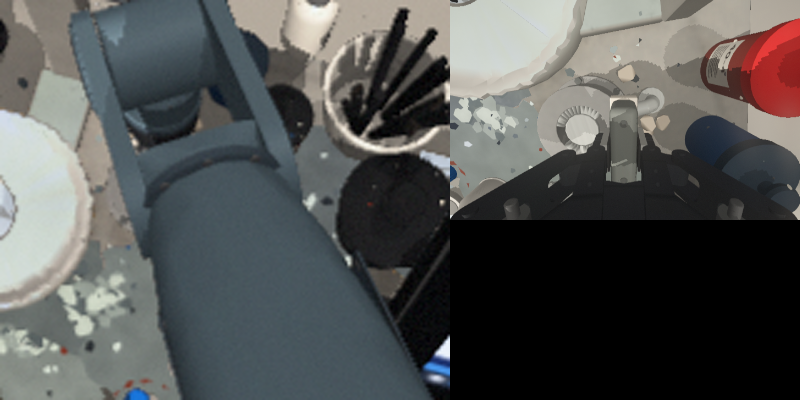

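The face's left half looks clean, and flakes lie beyond the rim near the pipe. I'll push slightly further, back off and look.

Call:
{"op": "carry_out", "data": {
  "deltas": "0 5 0 0 0 0 1; 0 5 -40 0 0 0 1; 0 0 -80 0 0 0 1; 0 -55 -110 0 0 0 1; 0 -110 -120 0 0 0 1; 0 -110 -120 0 0 0 1; 0 -110 -120 0 0 0 1"
}}

```text
time_s: 6.55
eef_pos: [0.4108, 0.3312, 0.1935]
eef_rot: [0.0, 0.844, 0.537, 0.0]
wrist_force: [-0.1, -0.4, -0.1]
opening: 0.25
grasp_force: 59.5
```

```bash
python3 - <<'E'
from h import *
im,K,E=snap('wrist','w4'); o=sensors.get_obs(); print(o['eef_pos'],o['wrist_force'],K.tolist()); np.save('E4',E)
c=proj(K,E,[[.47,.303,.055]])[0].astype(int); print(c)
a=im[max(c[1]-75,0):c[1]+75,c[0]-100:c[0]+100]; cv2.imwrite('pics/c4.png',cv2.resize(a,None,fx=4,fy=4,interpolation=cv2.INTER_CUBIC)[:600])
E
```

```text
[0.41122285 0.3308671  0.19323965] [ 0.05185609 -0.2182866  -1.56248272] [[296.01610324155024, 0.0, 315.5136255658689], [0.0, 296.01610324155024, 196.84056153847857], [0.0, 0.0, 1.0]]
[382 187]
```

View pics/c4.png

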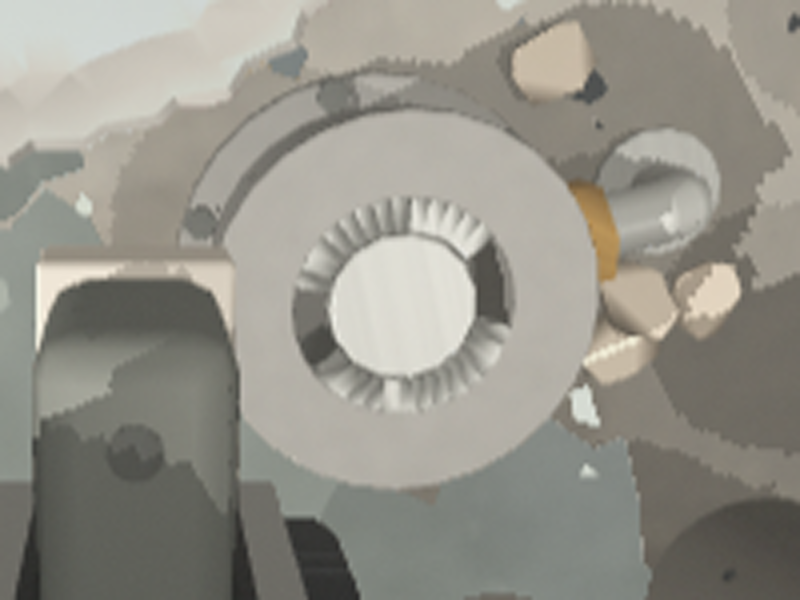

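The face is clean, with all four flakes on the bench around the pipe (crop right side). The ledge ring spans x 292–515 and y 195–412, and the slots' dark sectors are at (312,326) and (494,283).

```bash
python3 - <<'E'
from h import *
K=np.array(vision.camera_model('wrist')['K']);E=np.load('E4.npy')
f=lambda p,h: ray(K,E,np.array(p)/4+[282,112],h)
r=f([(292,308),(515,298),(402,195),(404,412)],.055); print(r.round(4).tolist(),r.mean(0), np.linalg.norm(r[1]-r[0]),np.linalg.norm(r[3]-r[2]))
o=f([(598,300),(404,108),(404,487)],.055); print(o.round(4).tolist(), o[1:].mean(0))
d=f([(328,306),(475,306),(402,237),(402,378)],.0545); print('disc',d.mean(0))
s=f([(312,326),(494,283)],.052); v=s[1]-s[0]; print('slot',s.mean(0),np.degrees(np.arctan2(v[1],v[0])))
s=f([(330,368),(512,325)],.048); v=s[1]-s[0]; print('slotlow',s.mean(0),np.degrees(np.arctan2(v[1],v[0])),np.linalg.norm(v))
print('pipe',f([(610,225),(690,205)],.03))
E
```

```text
[[0.4447, 0.3132, 0.055], [0.495, 0.2924, 0.055], [0.4793, 0.3276, 0.055], [0.4596, 0.2765, 0.055]] [0.46965838 0.30243064 0.055     ] 0.0544399764910571 0.054758031605199604
[[0.5132, 0.2833, 0.055], [0.4873, 0.3464, 0.055], [0.4521, 0.2577, 0.055]] [0.46972708 0.30207402 0.055     ]
disc [0.46913778 0.30178398 0.0545    ]
slot [0.46983862 0.30153838 0.052     ] -11.262810458961978
slotlow [0.47034786 0.28813631 0.048     ] -11.117563144070514 0.04673865212038382
pipe [[0.52926646 0.29139994 0.03      ]
 [0.54985333 0.28755879 0.03      ]]
```

Coupling is at (0.4696, 0.3022) with its x axis at −11°. Now I'll put the block down.

Call:
{"op": "carry_out", "data": {
  "deltas": "-15 -35 20 0 0 0 1; -30 -67 60 0 0 0 1; -30 -67 110 0 0 0 1; -30 -67 150 0 0 0 1; -30 -67 168 0 0 0 1; -30 -67 175 0 0 0 1; -30 -67 175 0 0 0 1"
}}

```text
time_s: 7.48
eef_pos: [0.3383, 0.3322, 0.0185]
eef_rot: [0.0, 0.844, 0.536, 0.0]
wrist_force: [-0.3, 0.3, -1.2]
opening: 0.248
grasp_force: 59.6
```

Call:
{"op": "carry_out", "data": {
  "deltas": "0 0 1 0 0 0 1; 0 0 1 0 0 0 0; 0 0 1 0 0 0 0; 0 0 1 0 0 0 0; 0 0 -60 0 0 0 0; 0 0 -120 0 0 -0.18 0; -15 15 -170 0 0 -0.36 0; -30 30 -180 0 0 -0.54 0; -47 46 -180 0 0 -0.72 0; -47 46 -180 0 0 -0.9 0; -47 46 -180 0 0 -1.08 0; -47 46 -180 0 0 -1.26 0"
}}

```text
time_s: 8.98
eef_pos: [0.3588, 0.2703, 0.1983]
eef_rot: [0.0, 0.363, 0.932, 0.0]
wrist_force: [-0.3, -0.2, 0.1]
opening: 0.999
grasp_force: 0.0
```

Call:
{"op": "carry_out", "data": {
  "deltas": "0 0 0 0 0 -0.1 0; 0 0 0 0 0 -0.1 0"
}}

```text
time_s: 9.22
eef_pos: [0.3587, 0.2704, 0.1983]
eef_rot: [0.0, 0.32, 0.948, 0.0]
wrist_force: [-0.3, 0.4, -0.9]
opening: 0.999
grasp_force: 0.0
```

```bash
python3 - <<'E'
from h import *
im,K,E=snap('wrist','w5'); o=sensors.get_obs(); print(o['eef_pos'],o['eef_rot'],o['wrist_force'],o['q']); np.save('E5',E)
c=proj(K,E,[[.366,.216,.04]])[0].astype(int); print(c)
x0,y0=c[0]-100,max(c[1]-75,0); print(x0,y0)
a=im[y0:y0+150,x0:x0+200]; b=im[::2,::2]; a=cv2.resize(a,None,fx=4,fy=4,interpolation=cv2.INTER_CUBIC)
cv2.imwrite('pics/c5.png',a)
E
```

```text
[0.35872781 0.27035698 0.19829297] [1.15450645e-05 3.20194783e-01 9.47351730e-01 6.15121103e-06] [-0.22103304 -0.04918188  0.04290758] [ 3.80492034e-01 -7.55392350e-02  1.94511553e+00 -5.89102515e-06
  1.27199081e+00 -5.38432383e-01]
[279 217]
179 142
```

View pics/c5.png

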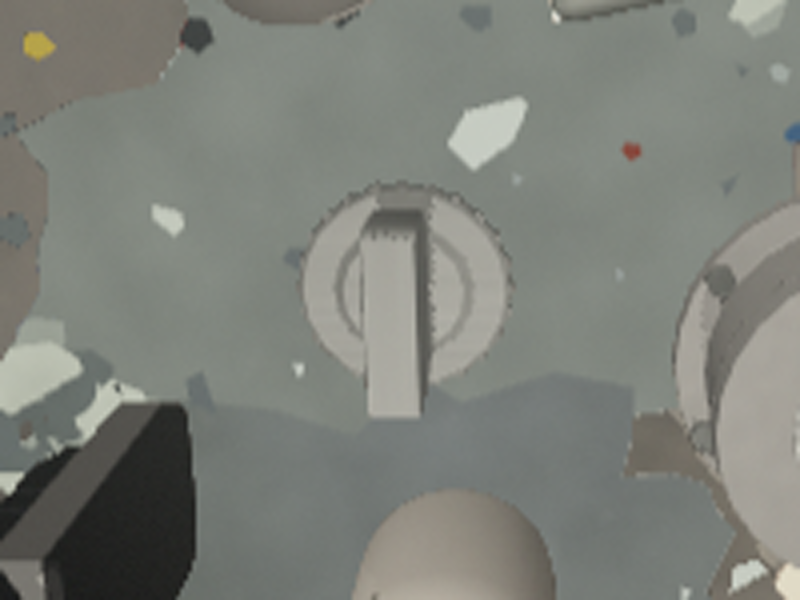

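The plug's wing is nearly aligned with the tool x axis. Its top corners in the crop are at (363,233), (415,233), (421,415) and (368,417). A grey bell-shaped object (the viscosity cup) sits at crop (455,545).

```bash
python3 - <<'E'
from h import *
K=np.array(vision.camera_model('wrist')['K']);E=np.load('E5.npy')
f=lambda p,h: ray(K,E,np.array(p)/4+[179,142],h)
w=f([(363,233),(415,233),(421,415),(368,417)],.057);c=w.mean(0)
a=lambda v:np.degrees(np.arctan2(v[1],v[0]))
print('wing',c,a(w[3]-w[0]),a(w[2]-w[1]),np.linalg.norm(w[3]-w[0]),np.linalg.norm(w[1]-w[0]))
fl=f([(301,288),(512,288),(405,182)],.026);print('flange mid',fl[:2].mean(0),fl.round(4).tolist())
print('cup top approx',f([(455,490),(455,545)],.063))
q=np.array([.3202,.9474]);th=2*np.arctan2(q[1],q[0]);X=np.array([np.cos(th),np.sin(th)]);Y=np.array([np.sin(th),-np.cos(th)])
print('toolx',X,'tooly',Y,a(Y)); d=c[:2]-[.3587,.2704];print('delta',d@X*1e3,d@Y*1e3)
E
```

```text
wing [0.36601238 0.21565723 0.057     ] -38.148714149749836 -37.16227610468276 0.04996980606733815 0.012990080984965867
flange mid [0.36624438 0.21574369 0.026     ] [[0.3483, 0.1922, 0.026], [0.3842, 0.2393, 0.026], [0.3422, 0.2347, 0.026]]
cup top approx [[0.40972235 0.20211065 0.063     ]
 [0.42229286 0.19212442 0.063     ]]
toolx [-0.79496336  0.60665745] tooly [0.60665745 0.79496336] 52.65179480460934
delta -39.02318441070772 -39.08238768437177
```

Call:
{"op": "carry_out", "data": {
  "deltas": "-15 -15 20 0 0 0 0; -30 -30 40 0 0 0 0; -39 -39 70 0 0 0 0; -39 -39 110 0 0 0 0; -39 -39 140 0 0 0 0; -39 -39 158 0 0 0 0; -39 -39 168 0 0 0 0; -39 -39 168 0 0 0 0"
}}

```text
time_s: 10.28
eef_pos: [0.3659, 0.2157, 0.03]
eef_rot: [-0.0, 0.32, 0.948, -0.0]
wrist_force: [0.0, -0.3, -0.7]
opening: 1.0
grasp_force: 0.0
```

Call:
{"op": "carry_out", "data": {
  "deltas": "0 0 0 0 0 0 1; 0 0 0 0 0 0 1; 0 0 0 0 0 0 1; 0 0 0 0 0 0 1; 0 0 0 0 0 0 1; 0 0 0 0 0 0 1; 0 0 0 0 0 0 1"
}}

```text
time_s: 11.15
eef_pos: [0.3665, 0.2158, 0.0306]
eef_rot: [0.0, 0.319, 0.948, 0.0]
wrist_force: [-1.5, 0.3, 3.8]
opening: 0.153
grasp_force: 60.5
```

Call:
{"op": "carry_out", "data": {
  "deltas": "0 0 -45 0 0 0 1; 0 0 -90 0 0 0 1; -8 35 -90 0 0 -0.1 1; -16 70 -90 0 0 -0.25 1; -24 105 -90 0 0 -0.4 1; -30 131 -90 0 0 -0.466 1; -30 131 -90 0 0 -0.466 1; -30 131 -90 0 0 -0.466 1"
}}

```text
time_s: 12.15
eef_pos: [0.468, 0.3012, 0.1191]
eef_rot: [-0.001, 0.092, 0.996, -0.001]
wrist_force: [0.2, -0.6, -3.3]
opening: 0.154
grasp_force: 59.8
```

```bash
python3 - <<'E'
from h import *
im,K,E=snap('wrist','w6'); o=sensors.get_obs(); print(o['eef_pos'],o['eef_rot'],o['wrist_force'],o['q'],o['opening']); np.save('E6',E)
c=proj(K,E,[[.47,.302,.055]])[0].astype(int); print(c)
x0,y0=c[0]-130,max(c[1]-110,0); print(x0,y0)
cv2.imwrite('pics/c6.png',cv2.resize(im[y0:y0+200,x0:x0+260],None,fx=3,fy=3,interpolation=cv2.INTER_CUBIC))
E
```

```text
[0.46805796 0.30117754 0.11934326] [-1.08589153e-03  9.21259233e-02  9.95746601e-01 -5.84162262e-04] [ 0.57106083  0.74976351 -2.82340286] [ 3.58566235e-01  2.68984375e-01  1.74437434e+00 -1.16430458e-04
  1.13069779e+00 -1.02766674e+00] 0.14936971542970787
[316 213]
186 103
```

View pics/c6.png

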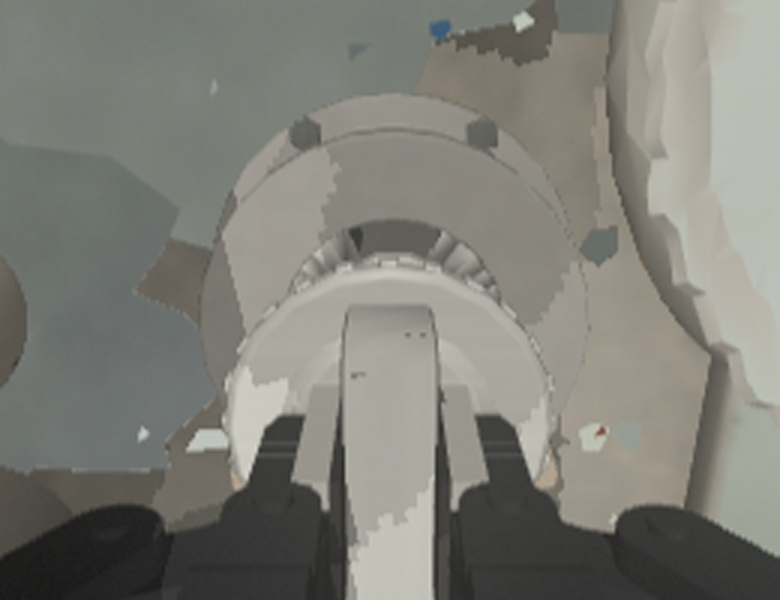

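The plug is held straight. The flange spans crop x 226–553 with its front edge at y≈265. The coupling face spans x 200–588, and the near slot's dark sector spans x 355–440 at y≈237.

```bash
python3 - <<'E'
from h import *
K=np.array(vision.camera_model('wrist')['K']);E=np.load('E6.npy')
f=lambda p,h: ray(K,E,np.array(p)/3+[186,103],h)
th=2*np.arctan2(.99575,.0921);X=np.array([np.cos(th),np.sin(th)]);Y=np.array([np.sin(th),-np.cos(th)]);t=np.array([.468,.3012])
L=lambda n,p,h:print(n,[((q[:2]-t)@X*1e3).round(1).tolist() for q in f(p,h)],[((q[:2]-t)@Y*1e3).round(1).tolist() for q in f(p,h)])
L('flange l,r,front top',[(226,400),(553,400),(390,268)],.0886+.026)
L('flange low',[(226,400),(553,400),(390,262)],.0886+.018)
L('wing near top edge l,r',[(345,308),(435,308)],.0886+.057)
L('face l,r,top',[(201,320),(588,320),(395,129)],.055)
L('slot l,r,mid top',[(355,240),(440,240),(398,218)],.055)
d=np.array([.4696,.3022])-t; print('coupling prior',d@X*1e3,d@Y*1e3,'toolx ang',np.degrees(th))
E
```

```text
flange l,r,front top [4.9, 4.9, 29.2] [-28.5, 29.9, 0.8]
flange low [1.5, 1.5, 28.3] [-30.1, 31.5, 0.8]
wing near top edge l,r [31.5, 31.5] [-5.4, 7.0]
face l,r,top [0.8, 0.8, 47.1] [-45.5, 49.2, 1.9]
slot l,r,mid top [20.9, 20.9, 26.2] [-7.6, 12.7, 2.7]
coupling prior -1.3894392374899507 1.276502489352573 toolx ang 169.43114228286078
```

Call:
{"op": "carry_out", "data": {
  "deltas": "0 1.1 15 0 0 0.02 1; 0 1.1 28 0 0 0.02 1; 0 1.1 33 0 0 0.02 1; 0 1.1 37 0 0 0.02 1; 0 1.1 41 0 0 0.02 1; 0 1.1 41 0 0 0.02 1"
}}

```text
time_s: 12.95
eef_pos: [0.4698, 0.303, 0.0797]
eef_rot: [0.0, 0.102, 0.995, 0.0]
wrist_force: [-3.0, -2.1, 5.1]
opening: 0.152
grasp_force: 60.9
```

Call:
{"op": "carry_out", "data": {
  "deltas": "0.3 -0.4 4 0 0 0 1; 0.3 -0.4 8 0 0 0 1; 0.3 -0.4 11 0 0 0 1; 0.3 -0.4 13 0 0 0 1; 0.3 -0.4 13 0 0 0 1"
}}

```text
time_s: 13.58
eef_pos: [0.4701, 0.3031, 0.0677]
eef_rot: [0.001, 0.102, 0.995, 0.001]
wrist_force: [-4.6, -1.1, 10.0]
opening: 0.155
grasp_force: 61.8
```

Call:
{"op": "carry_out", "data": {
  "deltas": "0.5 0 0.5 0 0 0.12 1; 0.5 0 0.5 0 0 0.26 1; 0.5 0 0.5 0 0 0.4 1; 0.5 0 0.5 0 0 0.54 1; 0.5 0 0.5 0 0 0.68 1; 0.5 0 0.5 0 0 0.82 1; 0.5 0 0.5 0 0 0.96 1; 0.5 0 0.5 0 0 1.1 1; 0.5 0 0.5 0 0 1.22 1; 0.5 0 0.5 0 0 1.32 1; 0.5 0 0.5 0 0 1.36 1; 0.5 0 0.5 0 0 1.36 1"
}}

```text
time_s: 15.08
eef_pos: [0.4711, 0.3037, 0.0678]
eef_rot: [0.001, 0.705, 0.709, 0.003]
wrist_force: [-0.6, -0.3, 9.3]
opening: 0.152
grasp_force: 61.6
```

```bash
python3 - <<'E'
from h import *
o=sensors.get_obs(); print(o); q=o['eef_rot']; print(np.degrees(2*np.arctan2(q[2],q[1])))
im,K,E=snap('wrist','w7')
cv2.imwrite('pics/c7.png',cv2.resize(im[90:310,180:460],None,fx=2.5,fy=2.5))
E
```

```text
{'time_s': 15.075, 'q': array([3.60774605e-01, 3.48125435e-01, 1.76458216e+00, 1.32728951e-04,
       1.02319073e+00, 3.54067172e-01]), 'dq': array([-0.00028446,  0.00130487, -0.00047804,  0.00137708,  0.00065501,
       -0.0124306 ]), 'joint_efforts': array([-3.28484606e-01, -4.16851044e+01, -2.57111406e+01, -3.60066863e-02,
       -2.88308188e-01,  2.20795549e-01]), 'eef_pos': array([0.47111437, 0.30368949, 0.06780339]), 'eef_rot': array([0.00113002, 0.70475291, 0.70944712, 0.00261392]), 'wrist_force': array([-0.56546459, -0.34672818,  9.30626924]), 'torque': array([-0.05296796,  0.16429598,  0.08288176]), 'grasp_force': 61.58679127693176, 'opening': 0.1520752859906647}
90.3803666879432
```

View pics/c7.png

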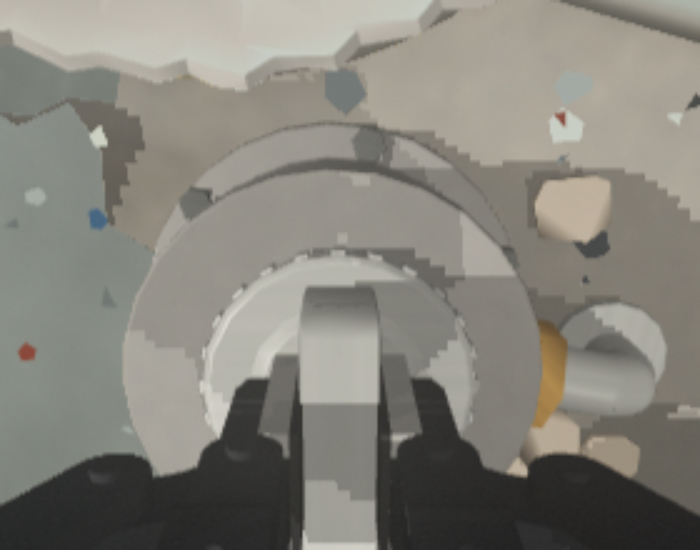

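The plug is seated, centred and turned about 78°, with the face clean. One last small twist onto the stop.

Call:
{"op": "carry_out", "data": {
  "deltas": "0 0 0.3 0 0 0.05 1; 0 0 0.3 0 0 0.05 1; 0 0 0.3 0 0 0.05 1"
}}

```text
time_s: 15.5
eef_pos: [0.4706, 0.3039, 0.0676]
eef_rot: [0.001, 0.722, 0.692, 0.002]
wrist_force: [-3.4, -0.3, 12.2]
opening: 0.154
grasp_force: 62.0
```

```bash
python3 - <<'E'
from h import *
o=sensors.get_obs(); q=o['eef_rot']; print(np.degrees(2*np.arctan2(q[2],q[1])),o['eef_pos'],o['wrist_force'],o['torque'],o['grasp_force'],o['opening'])
print(ctrl.hand_in())
E
```

```text
87.5541534703725 [0.47055613 0.30391301 0.06764329] [-3.41224547 -0.34659263 12.24378686] [0.06245661 0.55192204 0.10308279] 61.996225118637085 0.15419945015637082
the job is handed in; nothing more can be done
None
```

I've handed in the job at about 15.5 s on the clock, but no verdict came back: the flakes are off the face, the block is back on the bench, and the plug is home, turned about 1.4 rad (80°) clockwise and still gripped and pushed in.

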